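# Lay the toddler plates open in the kitchen drawer

## Robot

A 6-joint arm with a two-finger parallel gripper is mounted at the origin on the work surface. World frame = base frame: x ahead of the robot, y to its left, z up, the work surface at z = 0. Lengths are in m, angles in degrees, forces in N, time in s.
With the tool pointing down it reaches from about 0.375 to 0.9 m from the base axis. Payload 3.1 kg.
Tool frame: the origin (TCP) lies at the very end of the fingers, on their centre line; the grasp point (between the pads) lies 19 mm behind it (grip_point_offset is the distance from the TCP to the grasp point, in m); y points along the fingers, x is the direction in which the jaws open and shut, and the axes are right-handed (so a half turn about y gives the same grasp; the last joint's range is limited). The gripper opens to 87 mm and grips with 3 to 60 N. Pads are 19 mm wide; open, the fingers measure 117 mm over their backs; the gripper's body (75 mm by 190 mm) begins 51 mm behind the grasp point.
Start: joints at [-80.816, 30.224, 82.088, -0, 67.689, -10.227], TCP at [0.208, -0.589, 0.223] pointing down, gripper open.
Joint ranges: [-176.69, 176.69], [-43.24, 126.21], [12.49, 139.97], [-82, 262], [0, 151.66], [-163.58, 163.58]. Speed limits (degrees/s): [159.86, 159.86, 180, 180, 180, 180].

## Interface

Orientations are given as a 3x3 rotation matrix whose columns are the frame's x, y, z axes.
In Python, from rig import * gives the robot as it stands.
- The arm moves only by the tool send_rows, never from a script. Its argument "moves" is text: rows parted by semicolons, each of 5 numbers parted by spaces: the finger opening in mm, from 0 to 87, then the shift along the tool's x, y, z in mm, then the turn about the tool's y in degrees. In form: fingers dx dy dz yaw; .... A call has 1 to 20 rows; each row shifts and turns the commanded pose from where the row before left it, along the tool's axes as they then stand; what a row does not reach is not made up. A row lasts 1/12 s, in which the tool goes at most 41.7 mm and 7.16 degrees, less where a joint would pass 70% of its speed; a pose out of reach is approached as far as the arm can. A call is refused whole if a number of a shift passes 41.7 or a number of a turn 7.16, either way. A call with a gripper value outside its range is refused whole. The fingers move at their own pace and stop on an object; the grip force is fixed at half the most. Time passes only in rows, so rows that do not move let the fingers close. It gives the time, the measured TCP pose, the force and the opening at its end, in the units of the state.
- read_state(): the state, without advancing time (a new reading comes with each control period).
- capture(name): name is "scene" or "top" or "wrist"; returns a dict with "image" (420x560x3 uint8, blue, green, red), "z_map" (420x560 float32, m along the optical axis (not along the pixel's ray), 0 where there is no reading), "mtx" (3x3 intrinsics, pixels), "origin" and "rotation" of the camera in the world; the wrist camera has in their place "tool_from_camera" (4x4, takes a point from camera to tool coordinates, whose origin is the TCP and whose axes are the tool frame's). Camera axes: x right, y up, looking along -z (the intrinsics and any distortion apply to the point x, -y, -z); pixel columns grow to the right and rows downward; lengths in m; the calibration is good to about 2 mm. A picture is of the moment at which its call begins: read the wrist's pose just before it.
- hand_in(): hands the job in, once; it reports no verdict.
Trained networks look in a picture, given as the dict that the camera call returned (one of the last four; its "shot" number tells which), for a name from the list of things; names that differ only in an ending like _2 or _b are one class to them, and where a whole thing is asked for, a point or a joint stands for the part that bears it (a point fixed in the world has none). Each returns a list of dicts, best first, with "p" (0 to 1); they miss things now and then, are a little off and sometimes report something else, mostly with a low value. They report only what shows in the picture. A call takes as long as a camera call. They do not tell look-alikes from the thing itself.
- search_frame(picture, name): "bbox" ([left, top, right, bottom] in pixels, round what is visible of it).
- masks_of(picture, name): "region" (420x560 bool, what is visible of it) and "bbox" ([left, top, right, bottom] in pixels, round what is visible of it).
- mark_of(picture, name): "pixel" ([row, column] in pixels: a listed point, or the origin of a listed thing).
The state is a dict: "time_s": time; "joint_positions": joint angles; "qvel": joint speeds; "tau": joint torques, N m; "position": TCP position; "tcp_rot": TCP orientation; "force": force on the tool from outside, world axes, zero at the start; "moment": the same for the moment, N m; "opening": opening from 0.0 (shut) to 1.0 (fully open).
Only numpy, scipy, OpenCV 4.12 (cv2) and the standard library are available. Lean on these libraries where they do the work, as an engineer would, in place of code of your own. Each camera call takes 0.05 s, during which the arm holds its last target. There are 200 camera calls.

## Task

Get the blue toddler plates clear so that they can be lifted out: with the fingertips alone, draw the part-open beech drawer right out from behind its front, and push the white divider tray along its runners all the way across, away from the plates, to the other end. Do not grip the drawer front, its handle or the tray between the fingers. Lift, tip or push aside nothing in the drawer or on the bench.

Things in the scene. Friction and masses are not known exactly. Their poses are not given: they have to be found in the camera images.
- drawer (a joint): Travel of the beech drawer, m: 0 as it starts (280 mm open), +0.07 right out at its stop, -0.28 shut. It runs level, straight towards the robot (-x of front_edge), with about 3 N of friction, and stays where it is left. Inside it is 335 mm deep and 500 mm wide; floor top 20 mm above the bench; side and back walls 12 mm thick, tops 102 mm above the bench.
- tray (a joint): Where the white divider tray stands on its runners, m: 0 in the middle of the drawer's width, +0.125 at the left stop, -0.125 at the right stop (left is +y of tray_mid). Starts near the middle. About 1.2 N of friction; it slides only left-right, cannot come off, and stays where it is left.
- unit: The kitchen unit, fixed, with a grey worktop over the drawer. Origin at bench height, mid width of the drawer, in the plane of the shut drawer's outer face; x points away from the robot, y left. The worktop's front edge lies in that plane, its underside 124 mm and its top 144 mm above the bench.
- front_edge (a point): Middle of the top inner edge of the beech drawer front, 121 mm above the bench; moves with the drawer. x points into the drawer, away from the robot, y left along the front, z up. The upright front is 19 mm thick, 594 wide, 115 high; a steel bar handle 160 mm long stands 35 mm off its outer face, 71 mm below the edge. Inside, the floor is free over the middle 150 mm of the front half's width.
- tray_mid (a point): Middle of the white plastic tray's open top, 101 mm above the bench, 246 mm behind the inner face of the drawer front; moves with the tray; axes as front_edge. Tray 156 mm (x) by 240 mm (y), 38 mm deep, upright 4 mm walls, 3 equal open compartments along y; underside 61 mm above the bench. Flanges ride on two runners across the drawer (tops 97 mm above the bench).
- floor_mid (a point): Middle of the drawer's floor, on its upper face, 20 mm above the bench; axes as those of front_edge; it moves with the drawer.
- plate0: Blue plastic toddler plate, 160 mm across the rim, 16.5 mm high, origin at the centre of its underside. Number 0 of the nested stack of four (0 lowest, each 5 mm above the last). The stack lies on the drawer floor in the back half, about 145 mm left or right of the middle, and is partly covered by the tray at the start; its topmost rim is 52 mm above the bench.
- plate1: Blue toddler plate number 1 of the stack of four (0 lowest), as plate0.
- plate2: Blue toddler plate number 2 of the stack of four (0 lowest), as plate0.
- plate3: Blue toddler plate number 3 of the stack of four (0 lowest), as plate0.
- snackbox: Clear snack box with an orange lid, 124 x 104 x 34 mm, origin at the centre of its underside, on the drawer floor in the back half, on the side without the plates; the tray passes over it.
- bowl: Green silicone suction bowl, 114 mm across, 55 mm high, origin under its foot; on the drawer floor in the front half, about 165 mm left or right of the middle.
- cup: Steel sippy cup with a grey lid and two side handles, 66 mm across (108 mm over the handles), 93 mm high, origin under its foot; on the drawer floor in the front half, on the other side from the bowl.
- fork: Yellow plastic fork, 130 mm long, 24 mm wide, 8 mm high, origin at its underside; lies in the tray's middle compartment.
- mug: Blue mug, 82 mm across, 95 mm high, standing on the bench to the left of the drawer; origin under it.
- can: Tin can, 74 mm across, 110 mm high, standing on the bench to the left; origin under it.
- jar: Amber jar with a red lid, 72 mm across, 110 mm high, standing on the bench to the right of the drawer; origin under it.
Mind the look-alikes: they are no part of the job. Leave any black look-alike of the plate3 alone.

How it is judged (in metres and radians):
At the end, for the whole second after the job is handed in: The drawer is within 15 mm of right out (joint drawer over 0.055), the tray is within 20 mm of the end stop on the side away from the plates and no longer over them (tray middle more than 200 mm to the side of the plates' middle), and drawer, tray and plates are at rest (value of joint drawer above 0.055 m and ((value of joint tray above 0.105 m and y of each of plate0, plate3 in the frame of tray_mid below -0.2 m) or (value of joint tray below -0.105 m and y of each of plate0, plate3 in the frame of tray_mid above 0.2 m)) and linear speed of plate3 below 0.02 m/s and velocity of joint drawer between -0.01 and 0.01 m/s and velocity of joint tray between -0.01 and 0.01 m/s); the robot touches nothing.
It fails at once if The drawer front, its handle or the tray is gripped: a wall or the bar is taken between the fingers (the grasp point lies inside it) ((x of the grasp point in the frame of front_edge between -0.017 and -0.002 m and y of the grasp point in the frame of front_edge between -0.297 and 0.297 m and z of the grasp point in the frame of front_edge between -0.11 and 0.006 m) or (x of the grasp point in the frame of front_edge between -0.059 and -0.049 m and y of the grasp point in the frame of front_edge between -0.08 and 0.08 m and z of the grasp point in the frame of front_edge between -0.085 and -0.06 m) or (x of the grasp point in the frame of tray_mid between -0.08 and 0.08 m and z of the grasp point in the frame of tray_mid between -0.04 and 0.006 m and (y of the grasp point in the frame of tray_mid between -0.122 and -0.114 m or y of the grasp point in the frame of tray_mid between -0.044 and -0.036 m or y of the grasp point in the frame of tray_mid between 0.036 and 0.044 m or y of the grasp point in the frame of tray_mid between 0.114 and 0.122 m)) or (y of the grasp point in the frame of tray_mid between -0.12 and 0.12 m and z of the grasp point in the frame of tray_mid between -0.04 and 0.006 m and x of the grasp point in the frame of tray_mid between -0.08 and -0.072 m)).
It fails at once if A plate, the bowl, the cup or the snack box is lifted more than 15 mm or tipped more than 0.4 rad (height (world z) of any of plate0, bowl, cup, snackbox above 0.035 m or height (world z) of plate1 above 0.04 m or height (world z) of plate2 above 0.045 m or height (world z) of plate3 above 0.05 m or angle between any of plate0, plate1, plate2, plate3, bowl, cup, snackbox's own z axis and vertical above 0.4 rad).
It fails at once if The fork is lifted out of the tray (height (world z) of fork above 0.095 m).
It fails at once if Something in the drawer is pushed out of its place: the plates, the snack box, the bowl or the cup shifted to the middle or to the wrong half of the drawer (y of plate0 in the frame of floor_mid between -0.1 and 0.1 m or y of plate3 in the frame of floor_mid between -0.1 and 0.1 m or y of snackbox in the frame of floor_mid between -0.1 and 0.1 m or y of bowl in the frame of floor_mid between -0.1 and 0.1 m or y of cup in the frame of floor_mid between -0.1 and 0.1 m or x of any of plate0, plate3, snackbox in the frame of floor_mid below 0.03 m or x of any of bowl, cup in the frame of floor_mid above -0.03 m).
It fails at once if The mug, the can or the jar on the bench is moved more than 20 mm (distance of any of mug, can, jar from where it was at the start of the episode above 0.02 m).
It also fails if it takes over 51 s, if anything falls off the work surface, if the arm or the gripper's body presses on something with over 40 N, if the wrist force passes 120 N, or if a joint passes its speed limit or range.

## Working session

There is one attempt and no reset: what is moved stays moved. The work goes in short steps, Python scripts to look and compute and a tool call to move; the robot and the scene stay as the last step left them, time stands still between calls to the robot, and variables do not carry over. Pictures are saved under pics/ and viewed, about 8 in all and at most 12, crops included, and the job is handed in when it is done.

Besides the shell and the picture viewer there is one more tool, called after "Call:" by a JSON object that holds its "op" and its "data", one argument or row to a line. send_rows: Moves the arm, as the interface text tells. Its arguments: {"type":"object","properties":{"moves":{"type":"string"}},"required":["moves"]}

```bash
mkdir -p pics; cat > h.py <<'E'
from rig import *
import numpy as np, cv2
def world(c,px):  # px Nx2 (row,col) -> world points
    px=np.atleast_2d(px).astype(int); K=c["mtx"]
    z=c["z_map"][px[:,0],px[:,1]]
    x=(px[:,1]-K[0,2])/K[0,0]*z; y=(px[:,0]-K[1,2])/K[1,1]*z
    return (np.c_[x,-y,-z]@np.array(c["rotation"]).T+np.array(c["origin"]))
E
python3 - <<'E'
from h import *
s=read_state(); print(s["time_s"],s["position"],np.round(s["tcp_rot"],3),s["opening"])
for n in("top","scene"):
    c=capture(n); cv2.imwrite(f"pics/{n}0.png",c["image"]); print(n,np.round(c["origin"],3),np.round(c["rotation"],3).tolist())
    for m in("front_edge","tray_mid","floor_mid","plate3","snackbox","bowl","cup","fork","mug","can","jar","unit"):
        r=mark_of(c,m)[:3]
        for d in r:
            print(m,round(d["p"],2),np.round(d["pixel"]),np.round(world(c,d["pixel"])[0],3))
E
```

```text
0.0 [ 0.20764616 -0.58872551  0.22153156] [[ 0.332 -0.     0.943]
 [-0.943  0.002  0.332]
 [-0.002 -1.     0.   ]] 0.9979749688702014
top [ 0.282 -0.033  1.471] [[0.026, 0.98, -0.196], [-1.0, 0.026, -0.004], [0.001, 0.196, 0.981]]
front_edge 0.82 [223. 265.] [ 0.538 -0.003  0.021]
tray_mid 0.7 [140. 278.] [ 0.779 -0.032  0.07 ]
tray_mid 0.56 [141. 265.] [0.775 0.004 0.078]
floor_mid 0.69 [176. 265.] [0.666 0.    0.082]
plate3 0.88 [152. 312.] [ 0.749 -0.134  0.064]
snackbox 0.71 [153. 219.] [0.742 0.144 0.053]
snackbox 0.21 [203. 208.] [0.591 0.169 0.038]
bowl 0.96 [203. 207.] [0.591 0.171 0.039]
cup 0.67 [211. 323.] [ 0.562 -0.167  0.105]
cup 0.49 [155. 313.] [ 0.735 -0.136  0.08 ]
cup 0.49 [143. 265.] [0.772 0.004 0.069]
fork 0.71 [144. 266.] [0.77  0.001 0.067]
fork 0.56 [152. 221.] [0.744 0.135 0.056]
mug 0.95 [243.  97.] [0.455 0.466 0.095]
can 0.6 [287. 103.] [0.331 0.44  0.098]
jar 0.56 [271. 446.] [ 0.401 -0.515  0.084]
scene [0.88  1.152 1.339] [[-0.961, -0.206, 0.182], [0.274, -0.684, 0.676], [-0.015, 0.7, 0.714]]
front_edge 0.72 [202. 289.] [ 0.512 -0.02   0.118]
tray_mid 0.82 [220. 219.] [0.776 0.01  0.139]
floor_mid 0.83 [231. 245.] [0.69  0.029 0.071]
plate3 0.57 [172. 321.] [ 0.294 -0.268 -0.003]
plate3 0.52 [214. 216.] [ 0.777 -0.019  0.141]
snackbox 0.76 [270. 238.] [0.749 0.173 0.054]
snackbox 0.36 [260. 282.] [0.592 0.16  0.03 ]
bowl 0.56 [261. 282.] [0.592 0.16  0.03 ]
bowl 0.51 [323. 391.] [0.354 0.507 0.063]
cup 0.67 [195. 258.] [0.88  1.152 1.339]
cup 0.64 [246. 221.] [0.79  0.135 0.144]
fork 0.45 [232. 223.] [0.774 0.068 0.139]
mug 0.77 [344. 353.] [0.49  0.541 0.065]
can 0.63 [323. 387.] [0.364 0.496 0.055]
jar 0.92 [141. 278.] [ 0.412 -0.514  0.005]
jar 0.52 [222. 221.] [ 0.766 -0.041  0.068]
jar 0.17 [199. 258.] [ 0.598 -0.145  0.045]
unit 0.58 [244. 222.] [0.788 0.126 0.143]
```

View pics/top0.png

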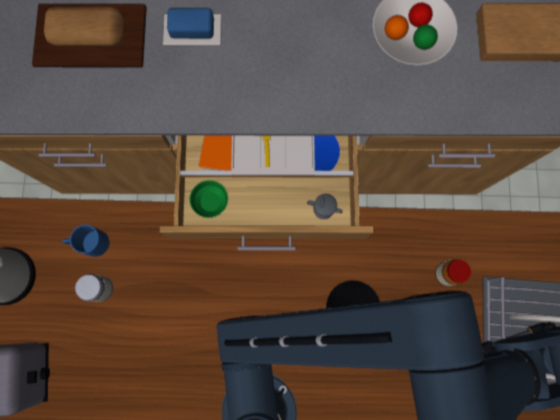

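View pics/scene0.png

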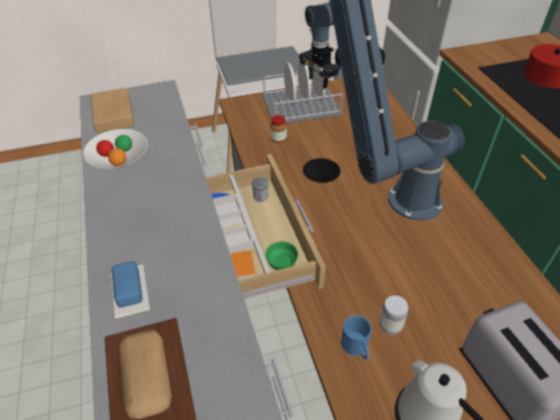

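Plates (blue, top px row 152, col 326) are on the right (−y), so the tray must go left. The black disc at px (300, 352) on the bench is the look-alike and stays put. Next I fit the edges from depth.

```bash
python3 - <<'E'
from h import *
c=capture("top"); rr,cc=np.mgrid[120:260,150:390]; px=np.c_[rr.ravel(),cc.ravel()]; w=world(c,px)
sel=(abs(w[:,2]-.121)<.006)&(px[:,0]>215)
f=w[sel]; print(len(f),f.min(0),f.max(0))
for y0 in np.arange(-.28,.3,.08):
    q=f[abs(f[:,1]-y0)<.03]
    if len(q): print(round(y0,2),np.round([q[:,0].min(),np.median(q[:,0]),q[:,0].max()],4))
# tray rim / wall profile along row at tray & heights
for r in (145,155,165,171,174):
    q=np.c_[np.full(200,r),np.arange(170,370)]; p=world(c,q)
    print("row",r); print(' '.join(f"{int(a[1])}:{b[1]*1e3:.0f},{b[2]*1e3:.0f}" for a,b in list(zip(q,p))[::4]))
for col in (240,265,300):
    q=np.c_[np.arange(130,240),np.full(110,col)]; p=world(c,q)
    print("col",col); print(' '.join(f"{int(a[0])}:{b[0]*1e3:.0f},{b[2]*1e3:.0f}" for a,b in list(zip(q,p))[::2]))
cv2.imwrite("pics/crop.png",cv2.resize(c["image"][125:255,150:390],None,fx=3.3,fy=3.3,interpolation=cv2.INTER_CUBIC))
E
```

```text
1413 [ 0.48680403 -0.30307059  0.11506158] [0.51748692 0.28903822 0.12696235]
-0.28 [0.4986 0.5077 0.5175]
-0.2 [0.4972 0.5059 0.5153]
-0.12 [0.4949 0.504  0.5135]
-0.04 [0.4928 0.5017 0.5106]
0.04 [0.4907 0.4994 0.5088]
0.12 [0.4889 0.5    0.51  ]
0.2 [0.487  0.4978 0.5079]
0.28 [0.4872 0.4958 0.5059]
row 145
170:303,-3 174:290,-0 178:257,98 182:247,89 186:249,17 190:237,15 194:224,19 198:211,20 202:194,53 206:182,54 210:168,62 214:157,54 218:146,50 222:133,55 226:121,52 230:108,61 234:96,66 238:85,60 242:73,61 246:60,70 250:48,70 254:36,63 258:24,66 262:12,67 266:0,70 270:-11,65 274:-23,69 278:-35,65 282:-47,68 286:-59,94 290:-71,71 294:-83,65 298:-95,65 302:-107,68 306:-119,66 310:-131,64 314:-145,41 318:-157,45 322:-169,44 326:-182,35 330:-194,39 334:-205,44 338:-216,55 342:-233,22 346:-245,19 350:-251,61 354:-257,101 358:-285,2 362:-302,-23 366:-303,41
row 155
170:314,-64 174:303,-72 178:253,107 182:248,72 186:246,20 190:234,20 194:222,18 198:210,17 202:191,56 206:179,56 210:168,52 214:156,50 218:144,51 222:132,56 226:120,55 230:108,54 234:95,68 238:83,63 242:71,64 246:59,65 250
[... 3274 characters left out ...]
509,122 228:503,122 230:498,122 232:492,120 234:493,76 236:493,37 238:493,-3
col 300
130:784,145 132:778,145 134:775,137 136:794,68 138:788,66 140:783,63 142:775,68 144:769,67 146:765,61 148:757,66 150:751,66 152:745,65 154:740,62 156:733,63 158:725,68 160:720,63 162:713,67 164:707,66 166:702,63 168:687,94 170:679,100 172:673,100 174:668,96 176:668,74 178:677,19 180:672,16 182:282,1471 184:658,19 186:651,22 188:644,25 190:640,16 192:633,22 194:627,20 196:620,21 198:613,26 200:608,22 202:603,17 204:596,20 206:589,26 208:583,21 210:577,20 212:572,19 214:565,22 216:559,21 218:552,24 220:546,24 222:541,22 224:535,17 226:510,128 228:506,123 230:501,119 232:495,117 234:497,73 236:496,34 238:496,-1
```

View pics/crop.png

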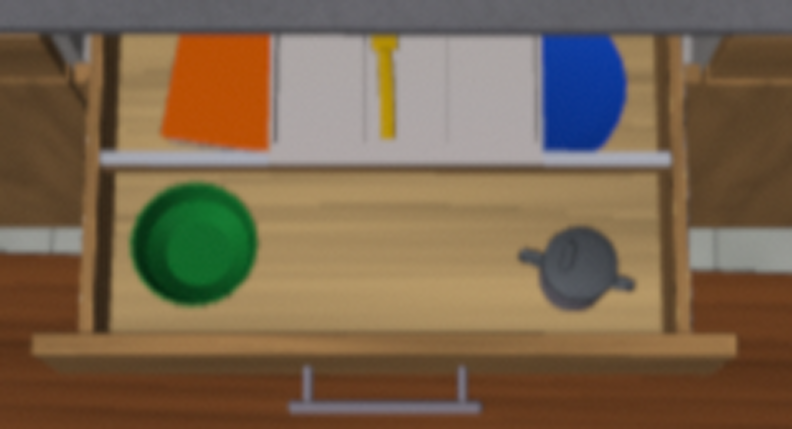

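Call:
{"op": "send_rows", "data": {
  "moves": "0 0 0 0 6.1; 0 0 0 0 6.1; 0 0 0 0 6; 0 -20 0 12 0; 0 -20 0 12 0"
}}

```text
time_s: 1.77
position: [0.2305, -0.5496, 0.2224]
tcp_rot: [[0.019, 0.0, 1.0], [-1.0, -0.001, 0.019], [0.001, -1.0, 0.0]]
force: [1.1, 0.0, -0.1]
opening: 0.709
```

```bash
python3 -c "
from h import *
s=read_state();print(s['time_s'],s['position'],np.round(s['tcp_rot'],3),s['force'],s['opening'])"
```

```text
1.7667 [ 0.23052625 -0.54957632  0.22241854] [[ 0.019  0.     1.   ]
 [-1.    -0.001  0.019]
 [ 0.001 -1.     0.   ]] [ 1.06451766  0.02253366 -0.11757149] 0.7085017003731772
```

Call:
{"op": "send_rows", "data": {
  "moves": "0 -30 0 19 0; 0 -30 0 19 0; 0 -30 0 19 0; 0 -30 0 19 0; 0 -30 0 19 0; 0 -30 0 19 0; 0 -30 0 19 0; 0 -30 0 19 0; 0 -30 0 19 0; 0 -30 0 19 0; 0 -30 0 19 0; 0 -30 0 19 0; 0 -30 0 19 0; 0 -30 0 19 0; 0 -30 0 19 0; 0 -30 0 19 0; 0 -30 0 19 0; 0 -28 0 17 0; 0 0 0 0 0"
}}

```text
time_s: 3.35
position: [0.5623, 0.0009, 0.2229]
tcp_rot: [[0.026, 0.004, 1.0], [-1.0, 0.002, 0.026], [-0.002, -1.0, 0.004]]
force: [0.5, -0.9, -0.5]
opening: 0.011
```

Call:
{"op": "send_rows", "data": {
  "moves": "0 0 30 0 0; 0 0 30 0 0; 0 0 30 0 0; 0 0 25 0 0; 0 0 20 0 0; 0 0 8 0 0; 0 0 0 -10 0; 0 0 0 -10 0; 0 0 0 -8 0; 0 0 0 0 0"
}}

```text
time_s: 4.18
position: [0.5296, -0.0045, 0.0799]
tcp_rot: [[0.021, -0.002, 1.0], [-1.0, 0.0, 0.021], [-0.0, -1.0, -0.002]]
force: [-0.2, 0.7, 0.0]
opening: 0.002
```

Call:
{"op": "send_rows", "data": {
  "moves": "0 0 0 -3 0; 0 0 0 -3 0; 0 0 0 -3 0; 0 0 0 -3 0; 0 0 0 -4 0; 0 0 0 -5 0; 0 0 0 -5 0; 0 0 0 -5 0; 0 0 0 -5 0; 0 0 0 -5 0; 0 0 0 0 0"
}}

```text
time_s: 5.1
position: [0.4877, -0.005, 0.0794]
tcp_rot: [[0.021, -0.005, 1.0], [-1.0, 0.001, 0.021], [-0.001, -1.0, -0.005]]
force: [-0.9, -0.3, 0.2]
opening: 0.005
```

Call:
{"op": "send_rows", "data": {
  "moves": "0 0 0 -4 0; 0 0 0 -4 0; 0 0 0 -4 0; 0 0 0 -4 0; 0 0 0 -4 0; 0 0 0 -3 0; 0 0 0 -3 0; 0 0 0 -2 0; 0 0 0 -2 0"
}}

```text
time_s: 5.85
position: [0.4602, -0.006, 0.0795]
tcp_rot: [[0.021, -0.0, 1.0], [-1.0, 0.0, 0.021], [-0.0, -1.0, -0.0]]
force: [2.6, 1.8, -3.1]
opening: 0.0
```

```bash
cat > edge.py <<'E'
from h import *
c=capture("top"); rr,cc=np.mgrid[120:300,150:390]; px=np.c_[rr.ravel(),cc.ravel()]; w=world(c,px)
f=w[(abs(w[:,2]-.121)<.006)&(w[:,0]<.53)&(w[:,0]>.38)]
for y0 in (-.2,-.12,.12,.2):
    q=f[abs(f[:,1]-y0)<.03]; 
    if len(q): print(y0,np.round([q[:,0].min(),np.median(q[:,0]),q[:,0].max()],4))
s=read_state();print(s['time_s'],s['position'],s['force'])
E
python3 edge.py
```

```text
-0.2 [0.4352 0.4443 0.4538]
-0.12 [0.4337 0.4426 0.4517]
5.9 [ 0.4595116  -0.00593319  0.07950622] [2.04853562 0.50920363 0.42207096]
```

Call:
{"op": "send_rows", "data": {
  "moves": "0 0 0 -2 0; 0 0 0 -2 0; 0 0 0 -2 0; 0 0 0 -1 0; 0 0 0 -1 0; 0 0 0 -1 0; 0 0 0 0 0"
}}

```text
time_s: 6.48
position: [0.4532, -0.0063, 0.0797]
tcp_rot: [[0.02, 0.004, 1.0], [-1.0, -0.0, 0.02], [0.0, -1.0, 0.004]]
force: [7.6, 2.8, -3.9]
opening: 0.009
```

```bash
python3 edge.py
```

```text
-0.2 [0.4268 0.4365 0.4451]
-0.12 [0.4253 0.4345 0.4431]
6.5333 [ 0.4532602  -0.00629654  0.07967558] [ 5.31470669  2.30022508 -3.2745456 ]
```

Call:
{"op": "send_rows", "data": {
  "moves": "0 0 0 6 0; 0 0 0 10 0; 0 0 0 8 0; 0 0 -15 0 0; 0 0 -30 0 0; 0 0 -30 0 0; 0 0 -30 0 0; 0 0 -15 0 0; 0 12 0 25 0; 0 15 0 30 0; 0 15 0 30 0; 0 15 0 30 0; 0 15 0 30 0; 0 14 0 30 0; 0 14 0 30 0; 0 0 0 4 0; 0 0 0 0 0"
}}

```text
time_s: 7.95
position: [0.6876, -0.102, 0.1985]
tcp_rot: [[0.02, -0.001, 1.0], [-1.0, 0.0, 0.02], [-0.0, -1.0, -0.001]]
force: [-0.5, -0.1, 0.1]
opening: 0.007
```

```bash
python3 - <<'E'
from h import *
s=read_state();print(s['time_s'],s['position'])
c=capture("top"); w=capture("wrist")
cv2.imwrite("pics/a.png",np.hstack([cv2.resize(c["image"][110:300,140:400],(400,292)),cv2.resize(w["image"],(390,292))]))
for d in mark_of(c,"tray_mid")[:2]: print(d["p"],d["pixel"],world(c,d["pixel"]))
for r in (155,165,175,185):
    q=np.c_[np.full(140,r),np.arange(220,360)]; p=world(c,q)
    print(r,' '.join(f"{a[1]}:{b[0]*1e3:.0f},{b[1]*1e3:.0f},{b[2]*1e3:.0f}" for a,b in zip(q,p) if .082<b[2]<.115))
E
```

```text
7.95 [ 0.68764722 -0.10195591  0.19848472]
0.69 [244.7, 96.6] [[0.44957229 0.46884435 0.09459168]]
0.68 [164.5, 273.4] [[ 0.53814559 -0.026558    0.62106762]]
155 232:719,97,100 233:723,96,88 259:722,19,96 352:732,-253,89 353:727,-253,103 354:728,-257,100 355:729,-260,100 356:727,-262,106
165 232:688,96,104 233:694,95,82 259:694,19,89 352:703,-253,85 353:698,-254,101 354:697,-256,103 355:698,-260,100 356:698,-262,102
175 231:658,98,102 232:659,95,100 353:667,-253,103 354:668,-257,100 355:666,-258,107 356:670,-263,95 357:668,-265,102
185 231:629,96,100 232:630,94,99 353:641,-255,90 354:638,-256,102 355:638,-259,102 356:637,-261,106 357:639,-265,100
```

View pics/a.png

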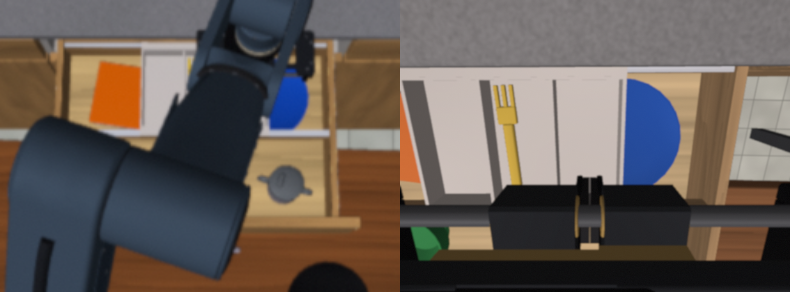

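Call:
{"op": "send_rows", "data": {
  "moves": "0 0 20 0 0; 0 0 30 0 0; 0 0 30 0 0; 0 0 25 0 0; 0 0 10 0 0; 0 0 0 0 0"
}}

```text
time_s: 8.6
position: [0.6833, -0.0998, 0.0818]
tcp_rot: [[0.022, -0.007, 1.0], [-1.0, 0.002, 0.022], [-0.002, -1.0, -0.007]]
force: [0.9, -0.9, 0.5]
opening: 0.006
```

Call:
{"op": "send_rows", "data": {
  "moves": "0 -4 0 0 0; 0 -4 0 0 0; 0 -4 0 0 0; 0 -4 0 0 0; 0 -4 0 0 0; 0 -4 0 0 0; 0 -4 0 0 0; 0 -5 0 0 0; 0 -6 0 0 0; 0 -6 0 0 0; 0 -6 0 0 0; 0 -6 0 0 0; 0 -6 0 0 0; 0 -6 0 0 0; 0 -6 0 0 0; 0 -6 0 0 0; 0 -6 0 0 0; 0 -6 0 0 0; 0 0 0 0 0"
}}

```text
time_s: 10.18
position: [0.6843, -0.0064, 0.0844]
tcp_rot: [[0.022, -0.0, 1.0], [-1.0, 0.001, 0.022], [-0.001, -1.0, -0.0]]
force: [0.7, -0.0, -0.5]
opening: 0.003
```

Call:
{"op": "send_rows", "data": {
  "moves": "0 -6 0 0 0; 0 -6 0 0 0; 0 -6 0 0 0; 0 -6 0 0 0; 0 -6 0 0 0; 0 -6 0 0 0; 0 -6 0 0 0; 0 -6 0 0 0; 0 -5 0 0 0; 0 -4 0 0 0; 0 -3 0 0 0; 0 -3 0 0 0; 0 -2 0 0 0; 0 -2 0 0 0; 0 -2 0 0 0; 0 -2 0 0 0; 0 0 0 0 0"
}}

```text
time_s: 11.6
position: [0.6832, 0.0632, 0.0846]
tcp_rot: [[0.021, 0.0, 1.0], [-1.0, 0.0, 0.021], [-0.0, -1.0, 0.0]]
force: [0.4, -0.4, -0.6]
opening: 0.006
```

```bash
cat > tr.py <<'E'
from h import *
s=read_state();print(s['time_s'],s['position'],s['force'])
c=capture("top"); cv2.imwrite("pics/b%d.png"%int(s['time_s']*10),cv2.resize(c["image"][110:300,140:400],(780,570)))
for r in (165,175,185):
    q=np.c_[np.full(190,r),np.arange(170,360)]; p=world(c,q)
    print(r,' '.join(f"{a[1]}:{b[1]*1e3:.0f},{b[2]*1e3:.0f}" for a,b in zip(q,p) if .082<b[2]<.115))
E
python3 tr.py
```

```text
11.6 [0.68315958 0.06320004 0.08458671] [ 0.37269897 -0.43376769 -0.59734278]
165 176:259,97 177:255,101 178:252,102 179:249,102 180:247,96 181:247,84 185:233,96 186:230,96 187:229,84 352:-253,87 353:-254,100 354:-256,105 355:-260,99 356:-262,100
175 176:255,104 177:253,102 178:250,100 179:248,99 180:247,90 185:230,102 186:228,95 267:-6,103 353:-253,101 354:-256,103 355:-259,101 356:-261,105 357:-265,103
185 175:257,102 176:254,103 177:251,104 178:248,100 179:245,101 185:228,102 186:228,87 267:-7,98 353:-254,94 354:-255,105 355:-258,104 356:-262,101 357:-264,103
```

Call:
{"op": "send_rows", "data": {
  "moves": "0 -2 0 0 0; 0 -2 0 0 0; 0 -2 0 0 0; 0 -1 0 0 0; 0 -1 0 0 0; 0 -1 0 0 0; 0 -1 0 0 0; 0 0 0 0 0"
}}

```text
time_s: 12.32
position: [0.6832, 0.0723, 0.0848]
tcp_rot: [[0.021, 0.001, 1.0], [-1.0, -0.001, 0.021], [0.001, -1.0, 0.001]]
force: [0.1, -3.1, -0.0]
opening: 0.005
```

Call:
{"op": "send_rows", "data": {
  "moves": "0 4 0 0 0; 0 8 0 0 0; 0 6 0 0 0; 0 0 -15 0 0; 0 0 -30 0 0; 0 0 -30 0 0; 0 0 -30 0 0; 0 0 -30 0 0; 0 0 -15 0 0; 0 0 0 0 0; 0 0 0 0 0"
}}

```text
time_s: 13.23
position: [0.6833, 0.0544, 0.2352]
tcp_rot: [[0.021, 0.002, 1.0], [-1.0, 0.0, 0.021], [-0.0, -1.0, 0.002]]
force: [-0.4, -0.1, -0.4]
opening: 0.006
```

```bash
python3 tr.py; python3 edge.py; ls pics; python3 - <<'E'
from h import *
c=capture("scene"); b=cv2.imread("pics/b132.png")
cv2.imwrite("pics/s1.png",cv2.resize(c["image"],(780,585)))
E
```

```text
13.2333 [0.68333899 0.05437679 0.23524017] [-0.39646471 -0.10318053 -0.41990039]
165 176:257,103 177:255,102 179:250,97 180:246,102 181:246,87 182:239,106 183:237,102 184:237,88 264:4,99 352:-253,89 353:-254,100 354:-257,99 355:-259,101 356:-263,97
175 176:256,103 177:253,103 178:250,99 179:248,96 180:245,97 182:238,104 183:238,89 264:3,100 353:-254,100 354:-256,102 355:-259,103 356:-261,106 357:-265,101
185 175:257,102 176:253,103 177:251,100 178:248,104 179:246,98 180:245,86 181:241,92 264:2,98 353:-254,94 354:-256,103 355:-258,104 356:-262,99 357:-264,103
-0.2 [0.4271 0.4363 0.4455]
-0.12 [0.4253 0.4341 0.4436]
13.3333 [0.68183677 0.05462517 0.23248949] [-0.53741014  0.61452883 -0.55714371]
a.png
b116.png
b132.png
crop.png
scene0.png
top0.png
```

View pics/s1.png

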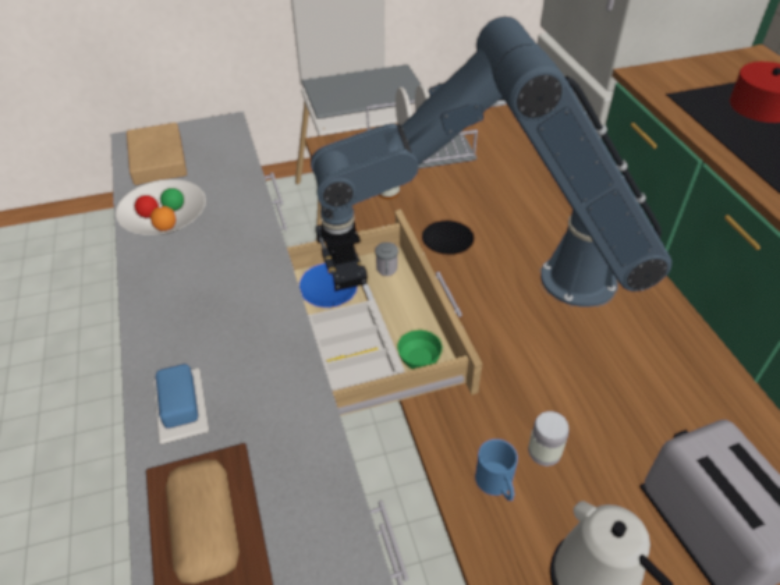

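The scene picture shows the drawer right out, the tray hard left with the fork still in it, and the blue stack (px row 285, col 328) uncovered. The gripper is clear, so I am handing in.

```bash
python3 -c "
from rig import *
print(hand_in())"
```

```text
the job is handed in; nothing more can be done
None
```

The blue plates are uncovered: the drawer is right out, the divider tray is at the left end stop, and the job is handed in (about 13.5 s used). The hand-in gave no verdict.

- **Drawer:** I drew it out with closed fingertips behind the front. The front edge moved 70 mm by the depth picture, and the force rose to about 8 N at the stop.
- **Tray:** I pushed it left from inside its right compartment until it met the stop. Its walls measured y ≈ 0.003 and 0.240 m, which puts the tray joint at about +0.125. Its middle is about 0.26 m from the plates, taking the plates' position from the starting picture.
- **Last checks:** The final pictures show the drawer edge unmoved after the tray push and the fork still in the tray. Plates, bowl, cup, mug and can look undisturbed. The jar was partly hidden behind the arm and the snack box was under the tray. The gripper was about 130 mm above the tray, with near-zero force. No check failed or disagreed.

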